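# Release the eccentric cam, then run the follower slide home

### The arm

A 6-joint arm with a two-finger parallel gripper is mounted at the origin on the work surface; the furniture and walls round the work are solid. World frame = base frame: x ahead of the robot, y to its left, z up, the work surface at z = 0. Lengths are in m, angles in degrees, forces in N, time in s.
With the tool pointing down it reaches from about 0.35 to 0.875 m from the base axis. Payload 4.2 kg.
Tool frame: the origin (TCP) lies midway between the tips of the shut fingers; the grasp point (between the pads) lies manip.pinch_z behind it (manip.pinch_z is the distance from the TCP to the grasp point, in m); z points along the fingers, y is the line along which they close (so a half turn about z gives the same grasp; the last joint's range is limited). The gripper opens to 85 mm and grips with 20 to 120 N. Pads are 22 mm wide; open, the fingers measure 114 mm over their backs; the gripper's body (76 mm by 85 mm) begins 54 mm behind the grasp point. The pads swing forward as they close: fully open they stand 13 mm farther back than shut.
Start: joints at [90.676, 22.042, 0.453, 0, -68.411, -14.817], TCP at [0.153, 0.606, 0.231] pointing down, gripper open.
Joint ranges: [-179.83, 179.83], [-69.29, 118.12], [-61.27, 80.66], [-181.25, 117.63], [-171.15, -9.14], [-177.46, 177.46]. Speed limits (degrees/s): [159.86, 159.86, 180, 180, 180, 180].

### API

Orientations are given as a 3x3 rotation matrix whose columns are the frame's x, y, z axes.
In Python, from workcell import status, vision, manip gives the robot as it stands.
- The arm moves only by the tool move_arm, never from a script. Its argument "rows" is a list of rows, each a list of 3 entries, a list of its own where there are three numbers: the closure, from 0 (fully open) to 1 (shut), then the shift along the tool's x, y, z in m, then the turn about the tool's z in rad. A call has 1 to 5 rows; each row shifts and turns the commanded pose from where the row before left it, along the tool's axes as they then stand; what a row does not reach is not made up. A row lasts 1/8 s, in which the tool goes at most 62.5 mm and 10.7 degrees, less where a joint would pass 70% of its speed; a pose out of reach is approached as far as the arm can. A call is refused whole if a number of a shift passes 0.0625 or a number of a turn 0.188, either way. A call with a gripper value outside its range is refused whole. The fingers move at their own pace and stop on an object; "squeeze" is the grip in N (left out, the last holds). Time passes only in rows, so rows that do not move let the fingers close. It gives the time, the measured TCP pose, the force, the opening and the grip force at its end, in the units of the state.
- status.read_state(): the state, without advancing time (a new reading comes with each control period).
- vision.capture(name): name is "side" or "top"; returns a dict with "pixels" (480x640x3 uint8, red, green, blue), "K" (3x3 intrinsics, pixels), "D" ([k1, k2, p1, p2, k3] as OpenCV has them; the pictures are not rectified), "T" (4x4, takes a point from camera to world coordinates). Camera axes: x right, y down, z forward; pixel columns grow to the right and rows downward; lengths in m; the calibration is good to about 2 mm. A picture is of the moment at which its call begins. There is no depth.
- manip.job_done(): hands the job in; it is judged then, once.
The state is a dict: "time_s": time; "q": joint angles; "dq": joint speeds; "joint_efforts": joint torques, N m; "eef_pos": TCP position; "tool_rot": TCP orientation; "contact_force": force on the tool from outside, world axes, zero at the start; "ft_torque": the same for the moment, N m; "finger_gap": finger opening in m; "finger_force": force on a finger pad.
Only numpy, scipy, OpenCV 4.12 (cv2) and the standard library are available. Lean on these libraries where they do the work, as an engineer would, in place of code of your own. Each camera call takes 0.05 s, during which the arm holds its last target. There are 200 camera calls.

### The job

Seat the black block in the fixture: first push the red lever peg round until the eccentric cam is at its low point (lever pointing straight forward, at the green dot beside the blue stop), and only then push the slide's yellow face gently forward until it is fully home and has carried the block against the blue stop. Leave the cam at its low point; let the slide, not your fingers, move the block, do not lift it, and leave the other things where they stand.

Things in the scene. Friction and masses are not known exactly. Their poses are not given: they have to be found in the camera images.
- fixture: The fixture, fixed to the table: aluminium base plate 14 mm thick with a blue stop, a follower slide and an eccentric cam. Origin at table height; +x is 'forward' (from the slide's yellow face to the blue stop; mostly to the robot's left), z up; the plate spans x -100..90, y -86..82 mm. The slide runs along y = 35 mm, the cam stands beside it on the -y side, far from the robot.
- stop_face (a point): Middle of the blue stop's face, which looks back at the slide: fixture x = 58.5, y = 33 mm, 34 mm above the table; the stop is 72 mm wide and reaches 54 mm above the table.
- green_dot (a point): Flat green dot, 12 mm across, on the base plate at fixture x = 82.5, y = -45 mm: the lever points to it when the cam is at its low point.
- slide (a joint): Follower slide, 0 = fully back, 0.032 m = fully home (mechanical end). It starts 0 to 8 mm forward, stays where it is left, and takes about 4 N to push. A brass roller on its side arm runs at the cam: unless the cam is near its low point the roller strikes the cam 4 to 16 mm short of home.
- push_face (a point): Centre of the slide's yellow push face, a flat upright plate 70 mm wide that looks back (fixture -x), from 17 to 65 mm above the table; this point is 44 mm above the table. It is free from behind and above; pushing it along fixture +x moves the slide.
- cam (a joint): Angle of the eccentric cam with its lever, rad, growing clockwise seen from above; 0 = low point towards the roller, lever along fixture +x, pointing to the green dot. Starts at 1.2 to 2.2 (lever towards fixture -y and back), so it is turned counter-clockwise; it can overshoot to -0.45. Stays where it is left; about 5 N at the peg turns it.
- cam_axis (a point): On the cam's vertical turning axis, at fixture x = 15.5, y = -45 mm, 66 mm above the table (top of the hub).
- peg_top (a point): Centre of the top of the red upright lever peg: 16 mm in diameter, 50 mm out from the cam axis, its red part from 61 to 108 mm above the table (below it the flat lever bar, 54 to 61 mm).
- roller (a point): Centre of the slide's brass roller (16 mm diameter, 35 mm above the table); the side arm over it reaches up to 53 mm.
- work_block: The loose black step block, 21 (own x) x 52 (own y) x 44 mm, origin under its middle, lying on the base plate (14 mm above the table) between the slide's nose and the blue stop, own x roughly along fixture x; 0.13 to 0.27 kg. With the slide home it stands flat against the stop, its origin at about x = 48, y = 35 mm of the fixture.
- tnut: Loose grey T-slot nut, 26 x 22 x 22 mm, on the table in front of the fixture; a bystander.
- cutter_case: Loose yellow plastic case, 34 x 34 x 41 mm, on the table in front of the fixture; a bystander.
- spare_block: A second black step block, 21 x 52 x 44 mm, loose on the table to the left of the fixture; a bystander.
- post (a point): Foot of a tall grey wall post just behind the table's far edge, solid over the arm's full height: its near face is at x = 0.55 m, y 0.14 to 0.22 m (fixed). Keep wrist and elbow clear of it when swinging across the table.
Things that resemble listed ones, but are neither listed nor needed, are in the scene too. What is shaped like the work_block but orange or turquoise is not meant.

How it is judged (in metres and radians):
On the way, in this order (a step that is already met when the one before it is completed fails the run):
1. the cam stands at its low point while the slide is still back (value of joint cam between -0.3 and 0.3 rad and value of joint slide below 0.012 m), for 0.2 s.
2. the slide is home with the block against the stop (value of joint slide above 0.0295 m and x of work_block in the frame of fixture above 0.0445 m), for 0.2 s.
At the end, for the whole second after the job is handed in: The cam is within 0.3 rad of its low point, the slide within 2.5 mm of its forward end (32 mm), and the block stands upright and at rest between slide and stop: within 3.5 mm of its seated place along the slide, within 15 mm sideways, square to the fixture within 0.09 rad (all of step 2 and value of joint cam between -0.3 and 0.3 rad and x of work_block in the frame of fixture below 0.0515 m and y of work_block in the frame of fixture between 0.02 and 0.05 m and angle between the x axis of work_block and the x axis of fixture, either way round below 0.09 rad and angle between work_block's own z axis and vertical below 0.1 rad and linear speed of work_block below 0.02 m/s and velocity of joint slide below 0.01 m/s); the robot touches nothing.
It fails at once if the slide is pushed forward before the cam is at its low point (value of joint slide above 0.012 m and (value of joint cam above 0.4 rad or value of joint cam below -0.4 rad)).
It fails at once if the block is lifted off the plate (height (world z) of work_block above 0.024 m).
It fails at once if the block is moved with the fingers (contact force between the fingers and work_block above 2 N).
It fails at once if the fixture is handled with force (over 50 N) (contact force between the fingers and fixture above 50 N).
It fails at once if a bystander is moved by more than 15 mm (distance of any of tnut, cutter_case, spare_block from where it was at the start of the episode above 0.015 m).
It also fails if it takes over 51 s, if anything falls off the work surface, if the arm or the gripper's body presses on something with over 40 N, if the wrist force passes 120 N, or if a joint passes its speed limit or range.

## Working session

There is one attempt and no reset: what is moved stays moved. The work goes in short steps, Python scripts to look and compute and a tool call to move; the robot and the scene stay as the last step left them, time stands still between calls to the robot, and variables do not carry over. Pictures are saved under pics/ and viewed, at most 10 in all, crops included, and the job is handed in when it is done.

Besides the shell and the picture viewer there is one more tool, called as name(argument=value, ...) on one line, values as JSON. move_arm: Moves the arm, as the interface text tells. Its arguments: {"type":"object","properties":{"rows":{"type":"array"},"squeeze":{"type":"number"}},"required":["rows"]}

```bash
mkdir -p pics; cat > h.py <<'E'
import numpy as np, cv2
from workcell import status, vision, manip
def cap(n,f=None):
    c=vision.capture(n); c['K']=np.array(c['K'],float);c['D']=np.array(c['D'],float);c['T']=np.array(c['T'],float)
    c['pixels']=np.array(c['pixels'],np.uint8)
    if f: cv2.imwrite(f,c['pixels'][:,:,::-1])
    return c
def ray(c,uv):
    p=cv2.undistortPoints(np.array([[uv]],float),c['K'],c['D'])[0,0]
    d=c['T'][:3,:3]@np.array([p[0],p[1],1]); return c['T'][:3,3],d/np.linalg.norm(d)
def onz(c,uv,z):
    o,d=ray(c,uv); return o+d*(z-o[2])/d[2]
def proj(c,P):
    Ti=np.linalg.inv(c['T']); return cv2.projectPoints(np.array(P,float).reshape(-1,3),cv2.Rodrigues(Ti[:3,:3])[0],Ti[:3,3],c['K'],c['D'])[0].reshape(-1,2)
E
python3 - <<'E'
from h import *
np.set_printoptions(precision=3,suppress=True)
for n in('top','side'):
    c=cap(n,f'pics/{n}0.png'); print(n,c['T'][:3,3],c['T'][:3,2])
s=status.read_state(); print(s['time_s'],s['eef_pos'],s['tool_rot'],s['contact_force'],s['finger_gap'],manip.pinch_z)
E
```

```text
top [ 0.3   -0.099  1.078] [ 0.076  0.018 -0.997]
side [-0.205 -0.289  0.946] [ 0.558  0.168 -0.813]
0.1 [0.153 0.606 0.23 ] [[ 0.97  -0.244 -0.   ]
 [-0.244 -0.97  -0.002]
 [ 0.     0.002 -1.   ]] [ 0.882 -0.627  0.685] 0.0854198590493273 0.0187
```

View pics/top0.png

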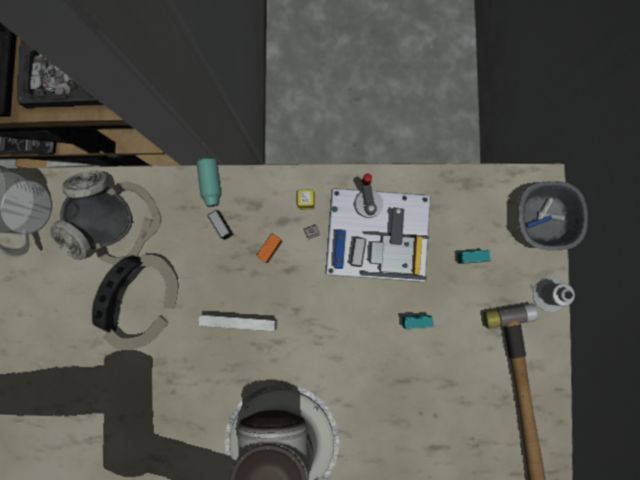

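View pics/side0.png

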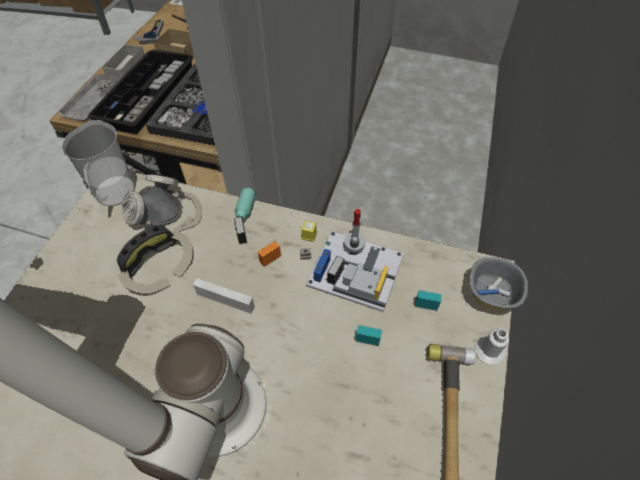

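The top view shows the fixture plate at about (326–429, 189–280). On it are the blue stop (339,248), the yellow push face (417,255), the red peg (367,178) over the hub (369,208) and the black work block (358,251).

Things that could be confused:
- **Work block:** (358,251), against the dark spare block (219,224), the orange block (269,247) and the turquoise blocks (473,256) and (418,321). The one on the plate between nose and stop is the work block.
- **Yellow:** the push face is (417,255). The case (306,198) and the hammer head (491,318) are not it.
- **Red:** there is only one peg.

```bash
cat >> h.py <<'E'
def cent(c,lo,hi,roi,all=False):
    x0,y0,x1,y1=roi; h=cv2.cvtColor(c['pixels'],cv2.COLOR_RGB2HSV)[y0:y1,x0:x1]
    m=cv2.inRange(h,np.array(lo),np.array(hi)); ys,xs=np.nonzero(m)
    return np.array([xs.mean()+x0,ys.mean()+y0]),len(xs),np.c_[xs+x0,ys+y0].astype(np.float32)
E
python3 - <<'E'
from h import *
np.set_printoptions(precision=4,suppress=True)
c=cap('top'); s=cap('side')
R=(310,165,445,300); RS=(295,190,420,315)
g,n,_=cent(c,(45,60,30),(85,255,255),(325,185,345,240)); print('green',g,n,onz(c,g,.014))
b,n,p=cent(c,(105,120,40),(125,255,255),R); print('blue',b,n,onz(c,b,.054),cv2.minAreaRect(p))
y,n,p=cent(c,(18,120,80),(32,255,255),(400,225,440,290)); print('yel',y,n,onz(c,y,.065),cv2.minAreaRect(p))
r,n,p=cent(c,(0,150,60),(6,255,255),R); print('red',r,n,onz(c,r,.1),p.min(0),p.max(0))
rs,n,p=cent(s,(0,150,60),(6,255,255),RS); print('red side',rs,n,p.min(0),p.max(0))
o1,d1=ray(c,r);o2,d2=ray(s,rs)
t=np.linalg.lstsq(np.c_[d1,-d2],o2-o1,rcond=None)[0]; print(o1+d1*t[0],o2+d2*t[1])
def ang(rect):
    bx=cv2.boxPoints(rect); e=[bx[1]-bx[0],bx[2]-bx[1]]; return max(e,key=np.linalg.norm)
crop=c['pixels'][165:295,310:445,::-1]; cv2.imwrite('pics/crop.png',cv2.resize(crop,None,fx=4.6,fy=4.6,interpolation=cv2.INTER_CUBIC))
crop=s['pixels'][195:315,295:415,::-1]; cv2.imwrite('pics/crops.png',cv2.resize(crop,None,fx=5,fy=5,interpolation=cv2.INTER_CUBIC))
E
```

```text
green [334.1176 208.5882] 17 [ 0.4473 -0.1034  0.014 ]
blue [339.0144 248.5324] 278 [ 0.3675 -0.1119  0.054 ] ((339.05255126953125, 248.54095458984375), (8.310564994812012, 37.26826477050781), 4.23639440536499)
yel [417.3557 254.9639] 194 [ 0.3546 -0.2545  0.065 ] ((417.3233337402344, 254.98861694335938), (5.150582313537598, 38.243072509765625), 3.6913859844207764)
red [367.0426 177.5745] 47 [ 0.4909 -0.1618  0.1   ] [364. 174.] [370. 181.]
red side [356.6286 216.6   ] 70 [354. 209.] [359. 224.]
[ 0.4949 -0.1631  0.0795] [ 0.4944 -0.1618  0.0794]
```

View pics/crop.png

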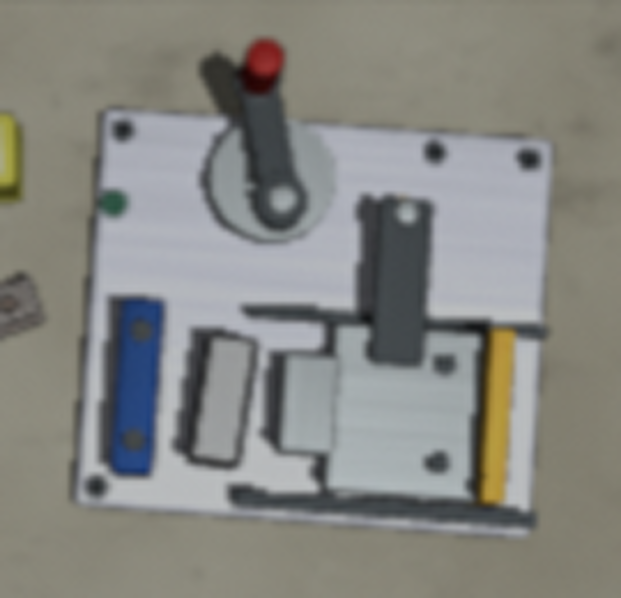

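The crop confirms the layout. The lever points away from the robot, towards fixture −y. The slide is near its back end, and the grey-topped block stands slightly turned between nose and stop. Next I'll fit the fixture frame and plan the reach.

```bash
cat > frame.py <<'E'
from h import *
def fit(F,W):
    F=np.array(F,float)[:,:2];W=np.array(W)[:,:2];f=F.mean(0);w=W.mean(0)
    H=(F-f).T@(W-w); a=np.arctan2(H[0,1]-H[1,0],H[0,0]+H[1,1])
    R=np.array([[np.cos(a),-np.sin(a)],[np.sin(a),np.cos(a)]]); t=w-R@f
    return a,R,t,(F@R.T+t-W)*1000
E
python3 - <<'E'
from frame import *
import json
np.set_printoptions(precision=4,suppress=True)
c=cap('top')
px=np.array([[103,108],[551,143],[532,533],[76,503]])/4.6+[310,165]-.4
F=[[.09,-.086],[-.1,-.086],[-.1,.082],[.09,.082],[.0825,-.045]]
W=[onz(c,p,.014) for p in px]+[onz(c,(334.1,208.6),.014)]
a,R,t,res=fit(F,W); print(np.degrees(a),t); print(res)
json.dump([a,list(t)],open('fix.json','w'))
w2f=lambda w:R.T@(np.array(w)[:2]-t)
f2w=lambda f:R@np.array(f)+t
axis=f2w([.0155,-.045]); peg=np.array([.4943,-.1625]); print('axis',axis,'peg',w2f(peg),np.linalg.norm(peg-axis))
d=w2f(peg)-[.0155,-.045]; th=np.arctan2(-d[1],d[0]); print('cam',th)
print('yellow',w2f(onz(c,(417.36,254.96),.065)),'blue',w2f(onz(c,(339,248.5),.054)),'hub',w2f(onz(c,np.array([283,200])/4.6+[309.6,164.6],.066)))
pegw=f2w([.0155+.05*np.cos(th),-.045-.05*np.sin(th)]); print('pegw',pegw)
dw=R@d; print('lever world deg',np.degrees(np.arctan2(dw[1],dw[0])))
s=status.read_state(); T=np.array(s['tool_rot']); print('tool x deg',np.degrees(np.arctan2(T[1,0],T[0,0])))
E
```

```text
85.81929165333887 [ 0.3958 -0.1826]
[[ 0.8001  0.287 ]
 [ 2.495  -1.1543]
 [-1.7526  0.4129]
 [-0.949   0.7403]
 [-0.5936 -0.2859]]
axis [ 0.4418 -0.1704] peg [ 0.0272 -0.0967] 0.0530484857922727
cam 1.3476977832332957
yellow [-0.0747  0.0359] blue [0.0685 0.0333] hub [ 0.0149 -0.044 ]
pegw [ 0.4913 -0.163 ]
lever world deg 8.601896614934148
tool x deg -14.146126848129143
```

```bash
cat > plan.py <<'E'
from h import *
import json
a,t=json.load(open('fix.json')); t=np.array(t); R=np.array([[np.cos(a),-np.sin(a)],[np.sin(a),np.cos(a)]])
f2w=lambda f:R@np.array(f)+t
w2f=lambda w:R.T@(np.array(w)[:2]-t)
def state():
    s=status.read_state(); T=np.array(s['tool_rot']); return np.array(s['eef_pos']),np.degrees(np.arctan2(T[1,0],T[0,0])),s
def rows(way,cl,pos=None,yaw=None):
    """way: list of (xyz, yaw deg, n rows); yaw taken literally from the present one"""
    p,y,s=state(); p=p if pos is None else np.array(pos,float); y=y if yaw is None else yaw
    out=[]
    for q,yt,n in way:
        q=np.array(q,float)
        for i in range(n):
            d=(q-p)/(n-i); dy=(yt-y)/(n-i); c,sn=np.cos(np.radians(y)),np.sin(np.radians(y))
            sh=[round(c*d[0]+sn*d[1],3),round(sn*d[0]-c*d[1],3),round(-d[2],3)]; tu=round(-np.radians(dy),3)
            out.append([cl,sh,tu])
            p=p+np.array([c*sh[0]+sn*sh[1],sn*sh[0]-c*sh[1],-sh[2]]); y-=np.degrees(tu)
    for i in range(0,len(out),5): print(json.dumps(out[i:i+5]))
    print('end',p.round(4),round(y,2))
E
python3 - <<'E'
from plan import *
rows([((.31,.2,.25),-100,9),((.36,0,.25),-150,5),((.48,-.163,.22),-171.4,6)],0.0)
E
```

```text
[[0.0, [0.028, 0.039, -0.002], 0.166], [0.0, [0.034, 0.034, -0.002], 0.167], [0.0, [0.039, 0.028, -0.002], 0.166], [0.0, [0.044, 0.021, -0.002], 0.167], [0.0, [0.046, 0.014, -0.002], 0.166]]
[[0.0, [0.048, 0.006, -0.002], 0.167], [0.0, [0.049, -0.002, -0.002], 0.166], [0.0, [0.047, -0.01, -0.003], 0.167], [0.0, [0.045, -0.018, -0.002], 0.166], [0.0, [0.038, -0.017, -0.0], 0.175]]
[[0.0, [0.034, -0.023, -0.0], 0.175], [0.0, [0.03, -0.029, -0.0], 0.174], [0.0, [0.024, -0.033, -0.0], 0.175], [0.0, [0.018, -0.037, -0.0], 0.174], [0.0, [-0.004, -0.034, 0.005], 0.062]]
[[0.0, [-0.006, -0.033, 0.005], 0.062], [0.0, [-0.008, -0.033, 0.005], 0.062], [0.0, [-0.01, -0.032, 0.005], 0.063], [0.0, [-0.011, -0.032, 0.005], 0.062], [0.0, [-0.014, -0.031, 0.005], 0.063]]
end [ 0.4803 -0.1634  0.2198] -171.42
```

move_arm(rows=[[0.0,[0.028,0.039,-0.002],0.166],[0.0,[0.034,0.034,-0.002],0.167],[0.0,[0.039,0.028,-0.002],0.166],[0.0,[0.044,0.021,-0.002],0.167],[0.0,[0.046,0.014,-0.002],0.166]])

```text
time_s: 0.88
eef_pos: [0.2406, 0.38, 0.2414]
tool_rot: [[0.468, -0.884, 0.0], [-0.884, -0.468, 0.0], [-0.0, -0.0, -1.0]]
contact_force: [0.8, -0.0, -0.5]
finger_gap: 0.0857
finger_force: 0.0
```

```bash
python3 -c "
from plan import *
p,y,s=state(); print(p,y,s['q'])"
```

```text
[0.24057009 0.37997467 0.24143016] -62.11065233934904 [ 7.84766730e+01  4.17955031e+00 -2.18159846e+01  3.14226793e-03
 -6.39904400e+01 -5.05887038e+01]
```

move_arm(rows=[[0.0,[0.048,0.006,-0.002],0.167],[0.0,[0.049,-0.002,-0.002],0.166],[0.0,[0.047,-0.01,-0.003],0.167],[0.0,[0.045,-0.018,-0.002],0.166],[0.0,[0.038,-0.017,0.0],0.175]])

```text
time_s: 1.5
eef_pos: [0.3206, 0.1588, 0.2506]
tool_rot: [[-0.348, -0.938, 0.001], [-0.938, 0.348, 0.001], [-0.001, -0.0, -1.0]]
contact_force: [0.6, 0.5, -0.6]
finger_gap: 0.0859
finger_force: 0.0
```

move_arm(rows=[[0.0,[0.034,-0.023,0.0],0.175],[0.0,[0.03,-0.029,0.0],0.174],[0.0,[0.024,-0.033,0.0],0.175],[0.0,[0.018,-0.037,0.0],0.174],[0.0,[-0.004,-0.034,0.005],0.062]])

```text
time_s: 2.12
eef_pos: [0.3807, -0.0285, 0.2459]
tool_rot: [[-0.897, -0.442, 0.002], [-0.442, 0.897, 0.001], [-0.002, -0.0, -1.0]]
contact_force: [0.3, 0.1, 0.1]
finger_gap: 0.0853
finger_force: 0.0
```

move_arm(rows=[[0.0,[-0.006,-0.033,0.005],0.062],[0.0,[-0.008,-0.033,0.005],0.062],[0.0,[-0.01,-0.032,0.005],0.063],[0.0,[-0.011,-0.032,0.005],0.062],[0.0,[-0.014,-0.031,0.005],0.063]])

```text
time_s: 2.75
eef_pos: [0.481, -0.1642, 0.2201]
tool_rot: [[-0.989, -0.147, 0.0], [-0.147, 0.989, 0.0], [-0.0, 0.0, -1.0]]
contact_force: [0.9, 0.6, -0.1]
finger_gap: 0.0856
finger_force: 0.0
```

```bash
python3 - <<'E'
from plan import *
p,y,s=state(); print(s['time_s'],p,y,np.round(s['q'],1))
c=cap('top'); print(cent(c,(0,150,60),(6,255,255),(310,165,445,300))[:2])
s=cap('side'); print(cent(s,(0,150,60),(6,255,255),(295,190,420,315))[:2])
cv2.imwrite('pics/s1.png',cv2.resize(s['pixels'][100:340,220:460,::-1],None,fx=2.5,fy=2.5))
rows([((.4913,-.163,.13),-171.4,2),((.4913,-.163,.072),-171.4,3)],0.0)
E
```

```text
2.75 [ 0.48096154 -0.1641891   0.22010095] -171.55006093904183 [ -0.5  11.2 -16.7  -0.  -62.2 -81. ]
(array([367.4375, 177.5   ]), 48)
(array([356.64705882, 216.80882353]), 68)
[[0.0, [-0.005, 0.0, 0.045], -0.002], [0.0, [-0.005, 0.0, 0.044], -0.002], [0.0, [0.0, 0.0, 0.019], 0.0], [0.0, [0.0, 0.0, 0.02], 0.0], [0.0, [0.0, 0.0, 0.019], 0.0]]
end [ 0.4914 -0.1635  0.0721] -171.38
```

View pics/s1.png

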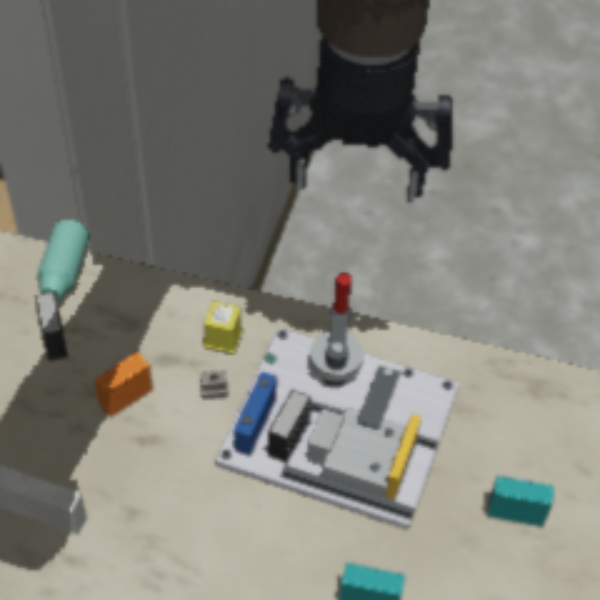

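The open fingers, at crop (300,175) and (415,190), hang above and to either side of the red peg at (343,295). Nothing has moved, so I'm going down.

move_arm(rows=[[0.0,[-0.005,0.0,0.045],0.0],[0.0,[-0.005,0.0,0.044],0.0],[0.0,[0.0,0.0,0.019],0.0],[0.0,[0.0,0.0,0.02],0.0],[0.4,[0.0,0.0,0.017],0.0]])

```text
time_s: 3.48
eef_pos: [0.4899, -0.1612, 0.0748]
tool_rot: [[-0.989, -0.15, -0.0], [-0.15, 0.989, 0.0], [0.0, 0.0, -1.0]]
contact_force: [-0.5, 0.3, 1.2]
finger_gap: 0.0698
finger_force: 0.0
```

move_arm(rows=[[0.6,[0.0,0.0,0.0],0.0],[0.68,[0.0,0.0,0.0],0.0],[0.68,[0.0,0.0,0.0],0.0],[0.68,[0.0,0.0,0.0],0.0]], squeeze=20)

```text
time_s: 3.98
eef_pos: [0.4907, -0.1616, 0.076]
tool_rot: [[-0.989, -0.149, 0.001], [-0.149, 0.989, -0.0], [-0.001, -0.0, -1.0]]
contact_force: [-0.1, -0.1, 0.6]
finger_gap: 0.0273
finger_force: 0.0
```

```bash
python3 - <<'E'
from plan import *
p,y,s=state(); print(s['time_s'],p,y,s['finger_gap'],s['finger_force'],w2f(p))
c=cap('top',); s=cap('side')
cv2.imwrite('pics/s2.png',np.hstack([cv2.resize(x['pixels'][v:v+110,u:u+110,::-1],None,fx=3.6,fy=3.6) for x,u,v in((c,315,150),(s,300,180))]))
E
```

```text
3.975 [ 0.49070217 -0.16163166  0.0759891 ] -171.40900452594076 0.027307869358451923 0.0 [ 0.02784085 -0.0930822 ]
```

View pics/s2.png

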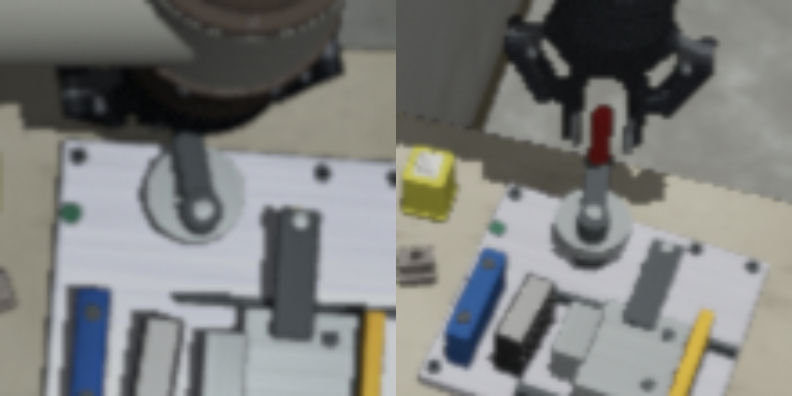

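The red peg sits between the fingers. I'll narrow the cage and carry the peg round the arc.

move_arm(rows=[[0.74,[0.0,0.0,0.0],0.0],[0.74,[0.0,0.0,0.0],0.0],[0.74,[0.0002,0.0045,0.0],-0.09],[0.74,[0.0002,0.0045,0.0],-0.09],[0.74,[0.0002,0.0045,0.0],-0.09]])

```text
time_s: 4.7
eef_pos: [0.4866, -0.1495, 0.0753]
tool_rot: [[-0.912, -0.41, -0.0], [-0.41, 0.912, -0.001], [0.001, -0.001, -1.0]]
contact_force: [-0.3, -5.7, -0.5]
finger_gap: 0.0223
finger_force: 2.4
```

move_arm(rows=[[0.74,[0.0002,0.0045,0.0],-0.09],[0.74,[0.0002,0.0045,0.0],-0.09],[0.74,[0.0002,0.0045,0.0],-0.09],[0.74,[0.0002,0.0045,0.0],-0.09]])

```text
time_s: 5.2
eef_pos: [0.4766, -0.1347, 0.0753]
tool_rot: [[-0.709, -0.705, 0.0], [-0.705, 0.709, -0.001], [0.001, -0.001, -1.0]]
contact_force: [1.5, -5.3, -0.9]
finger_gap: 0.0221
finger_force: 2.3
```

```bash
python3 - <<'E'
from plan import *
p,y,s=state(); d=w2f(p)-[.0155,-.045]; print(s['time_s'],p,y,'lever-yaw cam',np.radians(np.degrees(a)-(y+180)),'tcp cam',np.arctan2(-d[1],d[0]),np.linalg.norm(d),s['contact_force'],s['finger_gap'])
E
```

```text
5.2 [ 0.47664493 -0.13471011  0.07530211] -135.14761013475766 lever-yaw cam 0.7150073205434366 tcp cam 0.6992789484545803 0.04987015599273246 [ 1.5133907  -5.2910231  -0.93547109] 0.022109143238306782
```

move_arm(rows=[[0.74,[0.0002,0.0045,0.0],-0.09],[0.74,[0.0002,0.0045,0.0],-0.09],[0.74,[0.0002,0.0045,0.0],-0.09],[0.74,[0.0002,0.0045,0.0],-0.09]])

```text
time_s: 5.7
eef_pos: [0.4633, -0.1242, 0.0757]
tool_rot: [[-0.415, -0.91, 0.003], [-0.91, 0.415, -0.001], [-0.0, -0.003, -1.0]]
contact_force: [3.4, -4.2, -2.1]
finger_gap: 0.0223
finger_force: 2.3
```

move_arm(rows=[[0.74,[0.0002,0.0045,0.0],-0.09],[0.74,[0.0002,0.0045,0.0],-0.09],[0.74,[0.0002,0.0045,0.0],-0.09],[0.74,[0.0002,0.005,0.0],-0.09],[0.74,[0.0,0.0,0.0],0.0]])

```text
time_s: 6.32
eef_pos: [0.4459, -0.119, 0.0758]
tool_rot: [[-0.071, -0.997, 0.004], [-0.997, 0.071, -0.0], [-0.0, -0.004, -1.0]]
contact_force: [4.9, -0.6, -1.4]
finger_gap: 0.0222
finger_force: 2.2
```

```bash
python3 - <<'E'
from plan import *
p,y,s=state(); d=w2f(p)-[.0155,-.045]; print(s['time_s'],p,y,'lever-yaw cam',np.radians(np.degrees(a)-(y+180)),'tcp cam',np.arctan2(-d[1],d[0]),np.linalg.norm(d),s['contact_force'],s['finger_gap'],np.round(s['q'],1))
E
```

```text
6.325 [ 0.44594399 -0.11895866  0.07584786] -94.08561703921451 lever-yaw cam -0.001659656404969771 tcp cam 0.006432421356772986 0.05163838691226208 [ 4.94978766 -0.59660063 -1.39141295] 0.02220427624571211 [  5.3  17.  -33.9   0.  -38.9  -9.5]
```

move_arm(rows=[[0.74,[0.0,0.003,0.0],0.0],[0.74,[0.0,0.0,0.0],0.0],[0.3,[0.0,0.0,0.0],0.0],[0.0,[0.0,0.0,0.0],0.0],[0.0,[0.0,0.0,0.0],0.0]])

```text
time_s: 6.95
eef_pos: [0.4403, -0.119, 0.0751]
tool_rot: [[-0.072, -0.997, -0.001], [-0.997, 0.072, -0.0], [0.0, 0.001, -1.0]]
contact_force: [-0.2, 0.1, 0.1]
finger_gap: 0.0756
finger_force: 0.0
```

move_arm(rows=[[0.0,[0.0,0.0,0.03],0.0]])

```text
time_s: 7.08
eef_pos: [0.4427, -0.1189, 0.0466]
tool_rot: [[-0.071, -0.997, 0.005], [-0.997, 0.071, 0.0], [-0.001, -0.005, -1.0]]
contact_force: [-0.1, -1.1, -0.5]
finger_gap: 0.0852
finger_force: 0.0
```

That last row went down 30 mm because I had the tool z sign wrong. The force reading stayed under 1.2 N, so nothing was hit. I'll raise it straight up now.

move_arm(rows=[[0.0,[0.0,0.0,-0.03],0.0],[0.0,[0.0,0.0,-0.05],0.0],[0.0,[0.0,0.0,-0.05],0.0],[0.5,[0.0,0.0,-0.02],0.0],[1.0,[0.0,0.0,0.0],0.0]])

```text
time_s: 7.7
eef_pos: [0.4415, -0.1189, 0.1967]
tool_rot: [[-0.071, -0.997, 0.004], [-0.997, 0.071, 0.0], [-0.001, -0.004, -1.0]]
contact_force: [0.7, 1.0, -0.6]
finger_gap: 0.0514
finger_force: 0.0
```

```bash
python3 - <<'E'
from plan import *
c=cap('top'); s=cap('side')
r,n,q=cent(c,(0,150,60),(6,255,255),(310,165,445,300)); 
rs,n2,q2=cent(s,(0,150,60),(6,255,255),(295,190,420,315)); print(r,n,rs,n2)
d=w2f(onz(s,rs,.0845))-[.0155,-.045]; print('side cam',np.arctan2(-d[1],d[0]),np.linalg.norm(d))
y,n,q=cent(c,(18,120,80),(32,255,255),(390,215,440,290)); print('yel',y,n,w2f(onz(c,y,.065)))
ys,n,q=cent(s,(18,120,80),(32,255,255),(360,250,410,315)); print('yel side',ys,n)
g=f2w([-.125,.035]); pos,yaw,st=state(); print(pos,yaw,w2f(pos),g)
rows([((*g,.2),-94.2,5),((*g,.036),-94.2,5)],1.0)
cv2.imwrite('pics/s3.png',np.hstack([cv2.resize(x['pixels'][v:v+130,u:u+130,::-1],None,fx=3.0,fy=3.0) for x,u,v in((c,315,165),(s,300,195))]))
E
```

```text
[nan nan] 0 [334.95945946 226.52702703] 74
side cam 0.026123525295314406 0.049298601744491785
yel [417.2893401  255.07106599] 197 [-0.07460463  0.03610786]
yel side [380.6442953  281.94630872] 149
[ 0.44000427 -0.11884333  0.1943591 ] -94.10286793469301 [ 0.06681932 -0.03939983] [ 0.35181832 -0.30472831]
[[1.0, [0.038, 0.015, -0.001], 0.0], [1.0, [0.038, 0.015, -0.001], 0.0], [1.0, [0.039, 0.015, -0.001], 0.001], [1.0, [0.038, 0.015, -0.001], 0.0], [1.0, [0.039, 0.015, -0.002], 0.001]]
[[1.0, [-0.0, -0.0, 0.033], -0.0], [1.0, [-0.0, -0.0, 0.033], -0.0], [1.0, [-0.0, -0.0, 0.033], -0.0], [1.0, [-0.0, -0.0, 0.033], -0.0], [1.0, [-0.0, -0.0, 0.032], -0.0]]
end [ 0.3514 -0.3049  0.0364] -94.22h.py:18: RuntimeWarning: Mean of empty slice.
  return np.array([xs.mean()+x0,ys.mean()+y0]),len(xs),np.c_[xs+x0,ys+y0].astype(np.float32)
  ret = ret.dtype.type(ret / rcount)
```

View pics/s3.png

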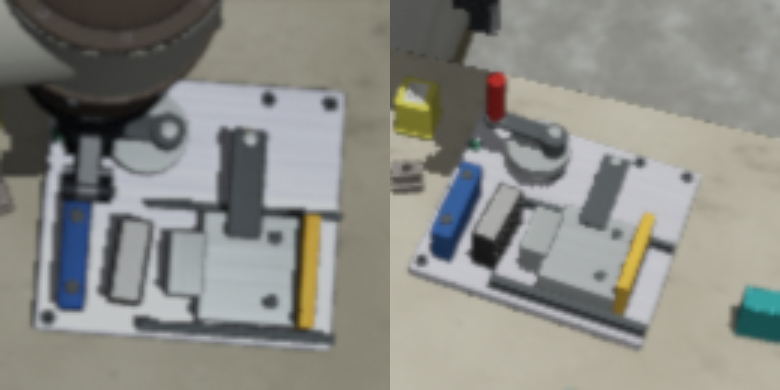

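The lever now points at the green dot (side crop 475,143), with the cam at about 0.03 rad and the slide unmoved. Next I'll move the shut fingers behind the yellow face.

move_arm(rows=[[1.0,[0.038,0.015,-0.001],0.0],[1.0,[0.038,0.015,-0.001],0.0],[1.0,[0.039,0.015,-0.001],0.0],[1.0,[0.038,0.015,-0.001],0.0],[1.0,[0.039,0.015,-0.002],0.0]])

```text
time_s: 8.43
eef_pos: [0.3509, -0.3057, 0.1995]
tool_rot: [[-0.071, -0.997, -0.004], [-0.997, 0.071, 0.002], [-0.001, 0.004, -1.0]]
contact_force: [0.1, -0.1, -0.7]
finger_gap: -0.0001
finger_force: 0.0
```

move_arm(rows=[[1.0,[0.0,0.0,0.033],0.0],[1.0,[0.0,0.0,0.033],0.0],[1.0,[0.0,0.0,0.033],0.0],[1.0,[0.0,0.0,0.033],0.0],[1.0,[0.0,0.0,0.03],0.0]])

```text
time_s: 9.05
eef_pos: [0.3509, -0.3045, 0.0367]
tool_rot: [[-0.071, -0.997, -0.004], [-0.997, 0.071, 0.002], [-0.001, 0.004, -1.0]]
contact_force: [-0.4, 0.6, -0.2]
finger_gap: 0.0001
finger_force: 0.0
```

move_arm(rows=[[1.0,[-0.008,0.0,0.0],0.0],[1.0,[-0.008,0.0,0.0],0.0],[1.0,[-0.006,0.0,0.0],0.0]])

```text
time_s: 9.43
eef_pos: [0.3548, -0.2827, 0.0403]
tool_rot: [[-0.07, -0.998, 0.002], [-0.998, 0.07, -0.001], [0.001, -0.002, -1.0]]
contact_force: [0.9, 0.5, 1.1]
finger_gap: 0.0
finger_force: 0.0
```

```bash
python3 - <<'E'
from plan import *
p,y,s=state(); print(s['time_s'],p,y,w2f(p),s['contact_force'],s['finger_gap'])
E
```

```text
9.425 [ 0.35475531 -0.28266223  0.0402963 ] -94.02514743495581 [-0.10277853  0.0336795 ] [0.87056319 0.50112628 1.13221836] 3.971276687769651e-05
```

move_arm(rows=[[1.0,[-0.004,0.0,0.0],0.0],[1.0,[-0.004,0.0,0.0],0.0],[1.0,[-0.003,0.0,0.0],0.0],[1.0,[-0.003,0.0,0.0],0.0],[1.0,[-0.003,0.0,0.0],0.0]])

```text
time_s: 10.05
eef_pos: [0.3554, -0.2664, 0.0395]
tool_rot: [[-0.071, -0.997, 0.0], [-0.997, 0.071, -0.001], [0.001, -0.0, -1.0]]
contact_force: [-0.8, -3.7, 0.4]
finger_gap: -0.0
finger_force: 1.6
```

move_arm(rows=[[1.0,[-0.003,0.0,0.0],0.0],[1.0,[-0.003,0.0,0.0],0.0],[1.0,[-0.003,0.0,0.0],0.0],[1.0,[-0.002,0.0,0.0],0.0]])

```text
time_s: 10.55
eef_pos: [0.3563, -0.2552, 0.0395]
tool_rot: [[-0.071, -0.997, 0.001], [-0.997, 0.071, -0.0], [0.0, -0.001, -1.0]]
contact_force: [-0.9, -3.8, 2.6]
finger_gap: -0.0
finger_force: 2.1
```

```bash
cat > look.py <<'E'
from plan import *
p,y,s=state(); print(s['time_s'],p,y,w2f(p),s['contact_force'])
c=cap('top'); k=cap('side')
b,n,q=cent(c,(18,120,80),(32,255,255),(370,215,440,290)); print('yel',b,n,w2f(onz(c,b,.065)) if n else '')
b,n,q=cent(k,(18,120,80),(32,255,255),(345,250,410,315)); print('yel side',b,n)
E
python3 -W ignore look.py
```

```text
10.55 [ 0.35632099 -0.25516361  0.03946962] -94.05262629121073 [-0.07523893  0.0341227 ] [-0.88492716 -3.80738622  2.63489682]
yel [407.22222222 268.61111111] 36 [-0.05776093  0.06199923]
yel side [370.76923077 288.21538462] 65
```

move_arm(rows=[[1.0,[-0.003,0.0,0.0],0.0],[1.0,[-0.003,0.0,0.0],0.0],[1.0,[-0.003,0.0,0.0],0.0],[1.0,[-0.002,0.0,0.0],0.0]])

```text
time_s: 11.15
eef_pos: [0.3572, -0.2441, 0.0394]
tool_rot: [[-0.071, -0.997, 0.001], [-0.997, 0.071, -0.0], [0.0, -0.001, -1.0]]
contact_force: [-0.4, -4.7, 1.3]
finger_gap: 0.0004
finger_force: 2.1
```

move_arm(rows=[[1.0,[-0.002,0.0,0.0],0.0],[1.0,[-0.002,0.0,0.0],0.0]])

```text
time_s: 11.4
eef_pos: [0.3573, -0.2427, 0.0395]
tool_rot: [[-0.068, -0.998, 0.0], [-0.998, 0.068, -0.004], [0.004, -0.0, -1.0]]
contact_force: [-4.8, -34.6, -5.7]
finger_gap: 0.0002
finger_force: 17.5
```

```bash
python3 -W ignore look.py
```

```text
11.4 [ 0.35733753 -0.24268494  0.03952686] -93.92479366197132 [-0.06271936  0.03401859] [ -4.80786998 -34.55001981  -5.74622855]
yel [401.11764706 268.17647059] 17 [-0.04662617  0.06198016]
yel side [365.73846154 286.81538462] 65
```

The force rose to 35 N, which suggests the slide has reached its mechanical end. I'll back off and look.

move_arm(rows=[[1.0,[0.006,0.0,0.0],0.0],[1.0,[0.02,0.0,0.0],0.0],[1.0,[0.02,0.0,0.0],0.0],[1.0,[0.0,0.0,-0.05],0.0],[1.0,[0.0,0.0,-0.06],0.0]])

```text
time_s: 12.12
eef_pos: [0.3522, -0.2849, 0.1487]
tool_rot: [[-0.072, -0.997, -0.006], [-0.997, 0.072, 0.004], [-0.003, 0.006, -1.0]]
contact_force: [2.4, 0.1, -0.8]
finger_gap: -0.0001
finger_force: 0.0
```

move_arm(rows=[[1.0,[0.05,0.0,-0.03],0.0],[1.0,[0.05,0.0,0.0],0.0],[1.0,[0.05,0.0,0.0],0.0],[1.0,[0.0,0.0,0.0],0.0]])

```text
time_s: 12.62
eef_pos: [0.3425, -0.437, 0.1777]
tool_rot: [[-0.075, -0.997, -0.002], [-0.997, 0.075, 0.003], [-0.002, 0.002, -1.0]]
contact_force: [-0.5, 0.9, -0.4]
finger_gap: 0.0002
finger_force: 0.0
```

```bash
python3 -W ignore look.py; python3 - <<'E'
from plan import *
c=cap('top'); s=cap('side')
r,n,q=cent(c,(0,150,60),(6,255,255),(310,165,445,300)); 
rs,n2,q2=cent(s,(0,150,60),(6,255,255),(295,190,420,315))
d=w2f(onz(s,rs,.0845))-[.0155,-.045]; print('side cam',np.arctan2(-d[1],d[0]),np.linalg.norm(d))
# block top
h=cv2.cvtColor(c['pixels'],cv2.COLOR_RGB2HSV)
cv2.imwrite('pics/s4.png',np.hstack([cv2.resize(x['pixels'][v:v+110,u:u+110,::-1],None,fx=3.6,fy=3.6,interpolation=cv2.INTER_CUBIC) for x,u,v in((c,315,180),(s,300,205))]))
def P(f,z): w=f2w(f); return [*w,z]
pr=proj(c,[P(f,.058) for f in((.0585,.009),(.0585,.061),(.0375,.009),(.0375,.061))]); print('expected block corners',((pr-[315,180])*3.6).round())
E
```

```text
12.625 [ 0.34248329 -0.43699099  0.17772915] -94.28763817526337 [-0.25759128  0.03466793] [-0.47809507  0.9179816  -0.44251078]
yel [401.89215686 253.45588235] 204 [-0.04640593  0.0351138 ]
yel side [368.80128205 278.13461538] 156
side cam 0.03370596650305164 0.04937929469901371
expected block corners [[109. 200.]
 [102. 302.]
 [150. 203.]
 [143. 304.]]
```

View pics/s4.png

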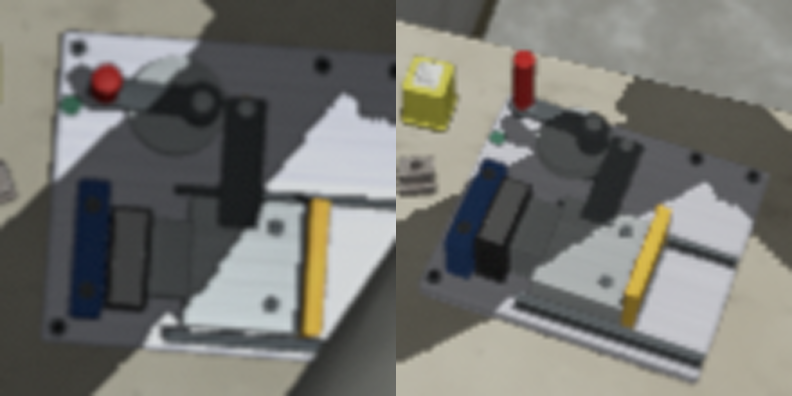

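The block (top crop 128,257) stands flat and square against the blue stop with the slide's nose on it. The slide moved about 28 mm to a hard end, the lever is at the green dot (cam about 0.03 rad), and the arm is clear. Handing in.

```bash
python3 -c "
from h import *
print(manip.job_done())"
```

```text
the job is handed in; nothing more can be done
None
```

I handed the job in, with no verdict returned: the last pictures show the cam at its low point (about 0.03 rad), the slide pushed about 28 mm to a hard end at about 35 N, and the block square against the blue stop.

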